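# Load a sample slide under a sprung hold-down clip

## Task

Load the orange sample slide into the clamping fixture: with one fingertip press the blue sprung bar down and hold it there so that the clip's jaw lifts, and with the other fingertip push the slide along its channel beneath the jaw until its upright tab is fully home against the two red posts. Then let the bar up so the jaw clamps the slide, and leave the fixture clear. Push the slide only, never lift it or take it out of its channel, and leave the other things on the worktop where they are.

Things in the scene. Friction and masses are not known exactly. Their poses are not given: they have to be found in the camera images.
- fixture: Fixed aluminium base plate, 178 x 108 x 10 mm (its x -100..78, y -60..48 mm). Origin on the worktop; x = direction in which the slide is pushed home, z up. The clip's hinge shaft runs along x at y = 0, z = 22 mm, in blocks up to z = 28 mm. Offsets given for other things are in this frame.
- channel (a point): Point on the channel floor (z = 10 mm) at fixture x = 0, y = -28 mm. The straight open-ended channel runs along the whole fixture in x, 37 mm wide between steel rails 5 mm high (tops at z = 15 mm). The slide lies in it.
- stops (a point): Point midway between the two red stop posts, on the level of their rear faces (fixture x = 21, y = -28, z = 24 mm). The posts stand either side of the channel at y = -49.5 and -6.5 mm, 6 mm wide, tops at z = 38 mm; the slide's tab comes to rest on their rear faces.
- slide: Loose orange plate 60 x 34 x 6 mm, 0.08-0.17 kg. Origin: centre of underside; x along its length toward the jaw. At its rear an upright tab 6 mm thick, 44 mm wide, top 30 mm above the underside; its rear face, to be pushed, is at slide x = -30 mm. Home (tab front on both posts): origin at fixture x = 45 mm. Starts 40-68 mm short of that.
- clip_hinge (a joint): Clip hinge angle (rad). 0 = at rest: bar up, jaw down in the channel, blocking the slide. Grows to 0.45 (hard stop) as the bar is pressed. Jaw clears the slide from about 0.21; hold it at 0.3-0.42. Springs return it: at mid-width of the bar about 3 N at first, 8 N at the stop. With the slide clamped it reads about 0.17-0.2.
- clip: The whole sprung clip: a steel shaft with the long blue press bar on one side and the jaw on the other, turning as one. Origin on the shaft, 22 mm above the worktop at fixture x = 0, y = 0.
- press_bar (a point): Blue sprung bar with black ribs, 120 mm along fixture x (-95..25 mm), 26 mm wide, 5 mm thick. The point is at the centre of its top face. At rest 36 mm above the worktop, sloping up outward by 0.42 rad; at joint 0.42 level, top at 24.5 mm, centreline at y = 29 mm. A fingertip can slide along it.
- tab (a point): Middle of the tab's rear face on the slide, 20 mm above its underside (30 mm above the worktop; tab top 40 mm). 57 mm in y between this and the centreline of the pressed bar: a fingertip holding the bar down and a second one level with it, over the rails, bearing on the tab here, can travel together along fixture x.
- jaw (a point): Black jaw with blue arm, 22 mm along x and 12 mm wide, over the channel at fixture x 43..65 mm. The point is at the centre of its underside. It turns with the clip.
- test_bar: Bystander: ivory-white moulded bar 80 x 10 x 8 mm, loose, origin under its centre.
- petri_dish: Bystander: small dish of white granules, 44 mm across, 9 mm high, origin under its centre.
- stopwatch: Bystander: black stopwatch 70 x 58 x 18 mm, origin under its centre.
- jar_blue: Bystander: jar with blue cap, 68 mm across, 100 mm high, origin under its centre.
- dish_lid: Bystander: clear shallow dish 81 mm across, 18 mm high, origin under its centre.
- pen_red: Bystander: red pen 138 mm long, 11 mm thick, origin under its centre.
- die_holder: Bystander: wooden block 60 x 32 x 26 mm with two metal dies, origin under its centre.
Things that resemble listed ones, but are neither listed nor needed, are in the scene too. What is shaped like the slide but green is not meant.

How it is judged:
On the way:
1. the slide's front is under the jaw while a fingertip holds the blue bar down (value of joint clip_hinge above 0.2 rad and contact force between the fingers and clip above 0.5 N and x of slide in the frame of fixture above 0.019 m), for 0.1 s.
At the end, for the whole second after the job is handed in: The slide lies flat and straight in its channel with its tab within 3 mm of the red posts, at rest, and the released clip's jaw presses on it (more than 1 N) (x of slide in the frame of fixture between 0.042 and 0.048 m and y of slide in the frame of fixture between -0.032 and -0.024 m and z of slide in the frame of fixture below 0.012 m and angle between slide's own z axis and vertical below 0.06 rad and angle between the x axis of slide and the x axis of fixture, either way round below 0.08 rad and value of joint clip_hinge between 0.12 and 0.24 rad and contact force between clip and slide above 1 N and linear speed of slide below 0.01 m/s); the robot touches nothing.
It fails at once if the slide is lifted more than 8 mm, tipped or taken out of its channel (z of slide in the frame of fixture above 0.018 m or angle between slide's own z axis and vertical above 0.3 rad or z of slide in the frame of fixture below 0.004 m).
It fails at once if another thing on the worktop is moved by more than 20 mm (distance of any of test_bar, petri_dish, stopwatch, jar_blue, dish_lid, pen_red, die_holder from where it was at the start of the episode above 0.02 m).
It also fails if it takes over 38 s, if anything falls off the work surface, if the arm or the gripper's body presses on something with over 40 N, if the wrist force passes 120 N, or if a joint passes its speed limit or range.

## Robot

A 6-joint arm with a two-finger parallel gripper is mounted at the origin on a cart in front of the work surface, level with it; the furniture and walls round the work are solid. World frame = base frame: x ahead of the robot, y to its left, z up, the work surface at z = 0. Lengths are in m, angles in rad, forces in N, time in s.
With the tool pointing down it reaches from about 0.35 to 0.775 m from the base axis. Payload 5.5 kg.
Tool frame: the origin (TCP) lies between the finger pads; the fingertips stand 19 mm ahead of it and the grasp point (between the pads) is the TCP; z points along the fingers, x is the direction in which the jaws open and shut, and the axes are right-handed (so a half turn about z gives the same grasp; the last joint's range is limited). The gripper opens to 85 mm and grips with 20 to 120 N. Pads are 22 mm wide; open, the fingers measure 114 mm over their backs; the gripper's body (76 mm by 85 mm) begins 54 mm behind the grasp point. The pads swing forward as they close: fully open they stand 13 mm farther back than shut.
Start: joints at [-1.324, 0.313, 0.046, 1.304, 0, 1.431], TCP at [0.217, -0.533, 0.25] pointing down, gripper open.
Joint ranges: [-2.76, 2.76], [-0.86, 1.69], [-1.03, 1.26], [-2.2, 2.34], [-1.47, 1.5], [-3.14, 3.14]. Speed limits (rad/s): [2.57, 2.57, 3.14, 3.14, 3.14, 3.14].

## Interface

Orientations are given as a unit quaternion [w, x, y, z].
In Python, from workcell import env gives the robot as it stands. The module is installed in compiled form; this text tells all that it offers.
- The arm moves only by the tool carry_out, never from a script. Its argument "steps" is a list of rows, each a list of 7 numbers: the gripper command: -1 is shut, 1 is fully open, values between are in proportion, then the shift along the tool's x, y, z in m, then the turn, a rotation vector about the tool's x, y, z in rad. A call has 1 to 20 rows; each row shifts and turns the commanded pose from where the row before left it, along the tool's axes as they then stand; what a row does not reach is not made up. A row lasts 1/8 s, in which the tool goes at most 62.5 mm and 10.7 degrees, less where a joint would pass 70% of its speed; a pose out of reach is approached as far as the arm can. A call with a gripper value outside its range is refused whole. The fingers move at their own pace and stop on an object; "grip_force" is the grip in N (left out, the last holds). Time passes only in rows, so rows that do not move let the fingers close. It gives the time, the measured TCP pose, the force and the opening at its end, in the units of the state.
- env.get_state(): the state, without advancing time (a new reading comes with each control period).
- env.read_camera(name): name is "scene" or "top" or "wrist"; returns a dict with "color" (400x640x3 uint8, red, green, blue), "K" (3x3 intrinsics, pixels), "dist" ([k1, k2, p1, p2, k3] as OpenCV has them; the pictures are not rectified), "R" (3x3) and "t" (3): a world point X has camera coordinates R X + t. Camera axes: x right, y down, z forward; pixel columns grow to the right and rows downward; lengths in m; the calibration is good to about 2 mm. A picture is of the moment at which its call begins. There is no depth.
- env.hand_in(): hands the job in, once; it reports no verdict.
The state is a dict: "clock": time; "joint_pos": joint angles; "qvel": joint speeds; "tau": joint torques, N m; "tcp_pos": TCP position; "orientation": TCP orientation; "wrist_force": force on the tool from outside, world axes, zero at the start; "ft_torque": the same for the moment, N m; "finger_gap": finger opening in m.
Only numpy, scipy, OpenCV 4.12 (cv2) and the standard library are available. Lean on these libraries where they do the work, as an engineer would, in place of code of your own. Each camera call takes 0.05 s, during which the arm holds its last target. There are 200 camera calls.

## Working session

There is one attempt and no reset: what is moved stays moved. The work goes in short steps, Python scripts to look and compute and a tool call to move; the robot and the scene stay as the last step left them, time stands still between calls to the robot, and variables do not carry over. Pictures are saved under pics/ and viewed, about 8 in all and at most 12, crops included, and the job is handed in when it is done.

Besides the shell and the picture viewer there is one more tool, called by a JSON object that holds its "op" and its "data". carry_out: Moves the arm, as the interface text tells. Its arguments: {"type":"object","properties":{"steps":{"type":"array","items":{"type":"array","items":{"type":"number"}}},"grip_force":{"type":"number"}},"required":["steps"]}

```bash
mkdir -p pics
python3 - <<'E'
from workcell import env
import cv2
for n in("top","scene"):
    r=env.read_camera(n); cv2.imwrite(f"pics/{n}0.png",r["color"][:,:,::-1]); print(n,r["K"].tolist(),r["dist"],r["R"].tolist(),r["t"])
print(env.get_state())
E
```

```text
top [[492.563819783712, 0.0, 321.86227654871647], [0.0, 492.563819783712, 195.124518583368], [0.0, 0.0, 1.0]] [0.03567407 0.         0.         0.         0.        ] [[0.0636776854870161, -0.9979567586310234, 0.005240255115709814], [-0.9767247070045322, -0.0633989054874568, -0.20491321458096146], [0.2048267538626907, 0.007930112587699236, -0.9787661182409306]] [-0.0488921   0.49035925  1.71990972]
scene [[382.60001889888764, 0.0, 317.3492906998914], [0.0, 382.60001889888764, 201.33040197869326], [0.0, 0.0, 1.0]] [-0.02172289  0.          0.          0.          0.        ] [[0.687327585161501, -0.7262807339331931, 0.009853232643240105], [-0.528362505237793, -0.509240891551987, -0.6793429012142399], [0.4984113298620956, 0.4617250371041185, -0.7337548203428019]] [-0.33468776  0.28813632  1.24091087]
{'clock': 0.1, 'joint_pos': array([-1.32361173e+00,  3.13935403e-01,  4.51082938e-02,  1.30363454e+00,
       -2.18263068e-05,  1.43116340e+00]), 'qvel': array([-1.77301779e-05, -1.33322041e-03,  2.70225917e-03,  3.09765522e-04,
        1.26359819e-03,  1.58380594e-03]), 'tau': array([ 2.03031828e-03, -4.81725562e+01,  2.99244225e+01,  1.26777560e-02,
       -1.66410614e-04, -1.91381289e-06]), 'tcp_pos': array([ 0.2167758 , -0.5321059 ,  0.24949871]), 'orientation': array([-5.48162754e-04,  8.29831927e-01, -5.58012795e-01, -6.26867854e-04]), 'wrist_force': array([-0.05152076, -0.26138604,  0.62367353]), 'ft_torque': array([ 0.02313323,  0.02521097, -0.02399829]), 'finger_gap': 0.08508929792141416}
```

View pics/top0.png

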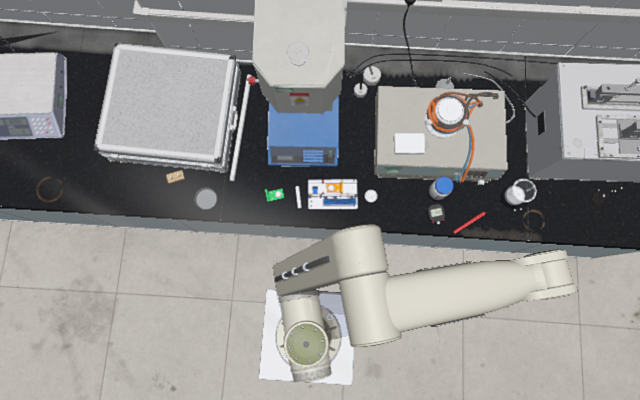

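View pics/scene0.png

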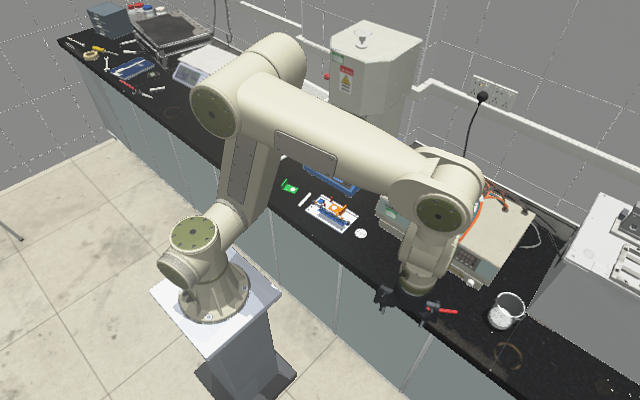

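The top picture shows the fixture at about (333,194): blue bar on the robot's side, orange slide on the far side. The green decoy is at (275,195). I'll enlarge the crops.

```bash
cat > h.py <<'E'
import numpy as np, cv2
from workcell import env
def ray(r,uv,z):
    """pixels -> world points on plane z"""
    p=cv2.undistortPoints(np.array(uv,float).reshape(-1,1,2),r["K"],r["dist"])[:,0]
    d=np.c_[p,np.ones(len(p))]@r["R"]; c=-r["R"].T@r["t"]
    return c+d*((z-c[2])/d[:,2])[:,None]
def proj(r,X):
    return cv2.projectPoints(np.array(X,float).reshape(-1,1,3),cv2.Rodrigues(r["R"])[0],r["t"],r["K"],r["dist"])[0][:,0]
E
python3 - <<'E'
from h import *
r=env.read_camera("top"); a=r["color"][170:220,260:390,::-1]
s=env.read_camera("scene"); b=s["color"][180:245,275:375,::-1]
A=cv2.resize(a,(780,300),interpolation=cv2.INTER_CUBIC); B=cv2.resize(b,None,fx=4.6,fy=4.6,interpolation=cv2.INTER_CUBIC)
o=np.zeros((600,780,3),np.uint8);o[:300]=A;o[300:300+B.shape[0],:B.shape[1]]=B[:300];cv2.imwrite("pics/crop0.png",o)
print(ray(r,[(333,194),(308,180),(357,180),(308,209),(357,209)],.01))
E
```

```text
[[ 0.50792614 -0.05762407  0.01      ]
 [ 0.55482685  0.03789954  0.01      ]
 [ 0.56660492 -0.14321615  0.01      ]
 [ 0.44601722  0.03032671  0.01      ]
 [ 0.45760995 -0.14857305  0.01      ]]
```

View pics/crop0.png

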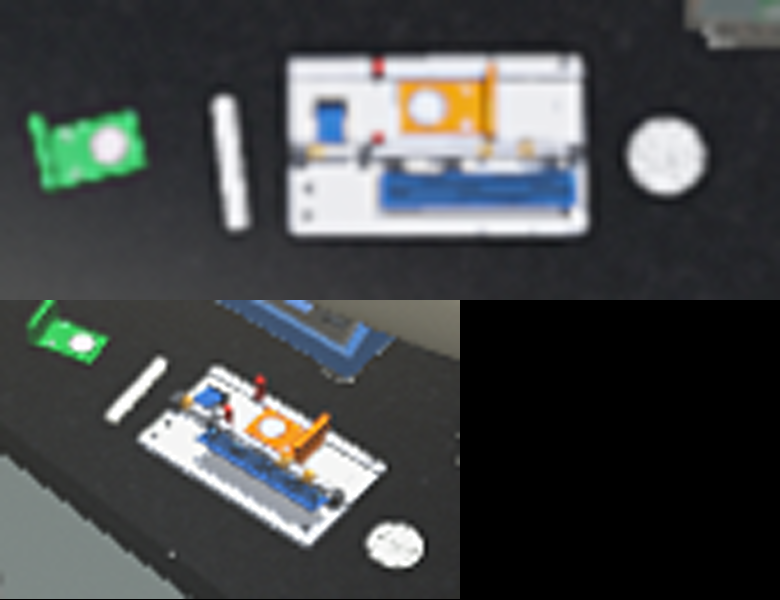

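The crop gives the plate corners at (288,55), (586,55), (588,235) and (288,235). The slide's tab is on the right at x≈490, with the posts at x≈377. That puts fixture x along world +y. Next I'll fit the pose.

```bash
cat > fit.py <<'E'
from h import *
from scipy.optimize import least_squares
C=np.array([(78,-60),(-100,-60),(-100,48),(78,48)])/1e3
def fix(p,x,y,z):
    c,s=np.cos(p[2]),np.sin(p[2]); return np.array([p[0]+c*x-s*y,p[1]+s*x+c*y,z])
def inv(p,w):
    c,s=np.cos(p[2]),np.sin(p[2]); d=w[:2]-np.array(p[:2]); return np.array([c*d[0]+s*d[1],-s*d[0]+c*d[1]])
E
python3 - <<'E'
from fit import *
r=env.read_camera("top")
s=env.read_camera("scene")
uv=np.array([(288,55),(586,55),(588,235),(288,235)])/6+[260-.42,170-.42]
us=np.array([(214,366),(385,466),(307,546),(138,438)])-[0,300]; us=us/4.6+[275-.4,180-.4]
f=lambda p,k:np.r_[tuple((proj(q,[fix(p,x,y,.01) for x,y in C])-u).ravel() for q,u in k)]
for k in ([(r,uv)],[(s,us)],[(r,uv),(s,us)]):
    o=least_squares(f,[.5,-.06,1.57],args=(k,)); print(o.x,np.abs(o.fun).max())
p=o.x
t=np.array([(493,65),(495,137)])/6+[259.6,169.6]
print([inv(p,w) for w in ray(r,t,.04)])
print("bar",fix(p,-35,29,0) if 0 else fix(p,-.035,.029,.0245),"mid",fix(p,-.07,.0005,0))
E
```

```text
[ 0.50232868 -0.04512244  1.63554213] 0.8147520200707845
[ 0.49741987 -0.04487899  1.64995752] 0.5285820719511776
[ 0.50029495 -0.04470172  1.64115535] 1.306109033595618
[array([-0.04502285, -0.05066766]), array([-0.04556594, -0.0059748 ])]
bar [ 0.47382723 -0.08165386  0.0245    ] mid [ 0.50471725 -0.11456368  0.        ]
```

{"op": "carry_out", "data": {"steps": [[0, -0.0279, -0.0424, 0, 0, 0, 0], [0, -0.0279, -0.0424, 0, 0, 0, 0], [0, -0.0279, -0.0424, 0, 0, 0, 0], [0, -0.0279, -0.0424, 0, 0, 0, 0], [0, -0.0279, -0.0424, 0, 0, 0, 0], [0, -0.0279, -0.0424, 0, 0, 0, 0], [0, -0.0279, -0.0424, 0, 0, 0, 0], [0, -0.0279, -0.0424, 0, 0, 0, 0], [0, -0.0279, -0.0424, 0, 0, 0, 0], [0, -0.0279, -0.0424, 0, 0, 0, 0], [0, 0, 0, 0, 0, 0, -0.179], [0, 0, 0, 0, 0, 0, -0.179], [0, 0, 0, 0, 0, 0, -0.179], [0, 0, 0, 0, 0, 0, -0.179], [0, 0, 0, 0, 0, 0, -0.179], [0, 0, 0, 0, 0, 0, -0.179], [0, 0, 0, 0, 0, 0, -0.179], [0, 0, 0, 0.03, 0, 0, 0], [0, 0, 0, 0.03, 0, 0, 0], [0, 0, 0, 0, 0, 0, 0]]}}

```text
clock: 2.8
tcp_pos: [0.5026, -0.1136, 0.1883]
orientation: [-0.001, 0.999, 0.034, -0.002]
wrist_force: [-0.6, 0.1, 1.1]
finger_gap: 0.043
```

Run:
```python
from h import *
r=env.read_camera("wrist"); cv2.imwrite("pics/w1.png",r["color"][:,:,::-1])
print(env.get_state()); print(r["R"],r["t"])
```

```text
{'clock': 2.85, 'joint_pos': array([-3.78043657e-01,  2.28883305e-01, -2.17435955e-01,  1.12658588e+00,
       -9.11203437e-05,  1.12376117e+00]), 'qvel': array([-2.88474530e-04, -1.76827195e-02,  4.47070687e-02,  1.02320165e-02,
        2.86542510e-05,  2.52199922e-04]), 'tau': array([-1.33813609e-02, -4.08239508e+01,  2.74887049e+01, -1.20994798e-01,
       -1.53300010e-03, -1.53632840e-05]), 'tcp_pos': array([ 0.50363636, -0.11396666,  0.18987221]), 'orientation': array([-3.81013423e-04,  9.99404522e-01,  3.44889377e-02, -9.84216240e-04]), 'wrist_force': array([-0.55162058,  0.17610823,  0.14859806]), 'ft_torque': array([ 0.00234823, -0.02421264, -0.05029176]), 'finger_gap': 0.04269492738592648}
[[ 0.99767131  0.06802965 -0.00489182]
 [ 0.06684476 -0.96099777  0.26835623]
 [ 0.01355515 -0.2680583  -0.96330733]] [-0.49289884 -0.16038701  0.28226549]
```

View pics/w1.png

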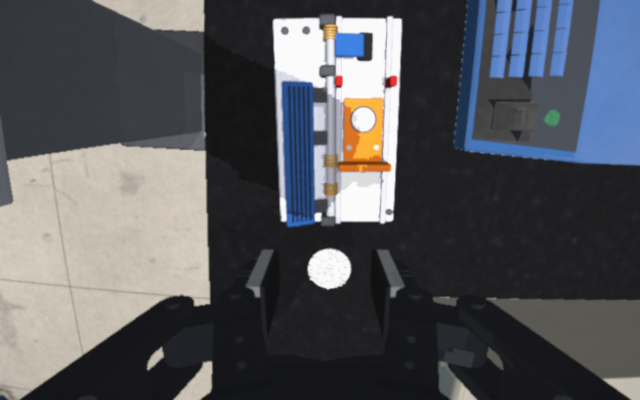

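The wrist picture shows the plate corners at about (274,19), (402,18), (394,222) and (281,221), and the tab's top rear edge around rows 166-171. The dish is at (329,268). I'll refit the pose from this view.

Run:
```python
from fit import *
r=env.read_camera("wrist"); print(r["K"][0],r["dist"])
im=r["color"][5:240,265:410,::-1]; cv2.imwrite("pics/w1c.png",cv2.resize(im,None,fx=2.5,fy=2.5,interpolation=cv2.INTER_CUBIC))
u=np.array([(402,18),(394,222),(281,221),(274,19)])
f=lambda p:(proj(r,[fix(p,x,y,.01) for x,y in C])-u).ravel()
o=least_squares(f,[.5,-.045,1.64]); p=o.x; print(p,o.fun.round(1))
print("tab edge",[inv(p,w) for w in ray(r,[(339,163),(389,166),(339,170),(389,171)],.04)])
print("posts",[inv(p,w) for w in ray(r,[(338,81),(391,81)],.038)])
st=env.get_state(); print("tcp fix",inv(p,st["tcp_pos"]))
```

```text
[331.53668556   0.         324.74381076] [-0.06432447  0.          0.          0.          0.        ]
[ 0.50415544 -0.04338512  1.64439375] [ 0.4  0.6 -0.7 -1.2  0.4  0.3 -0.3  0. ]
tab edge [array([-0.03975455, -0.00600217]), array([-0.04238505, -0.04761599]), array([-0.04559895, -0.00603377]), array([-0.04658057, -0.04780012])]
posts [array([ 0.02491677, -0.00499253]), array([ 0.0249207 , -0.04685658])]
tcp fix [-0.0707201  0.0049267]
```

View pics/w1c.png

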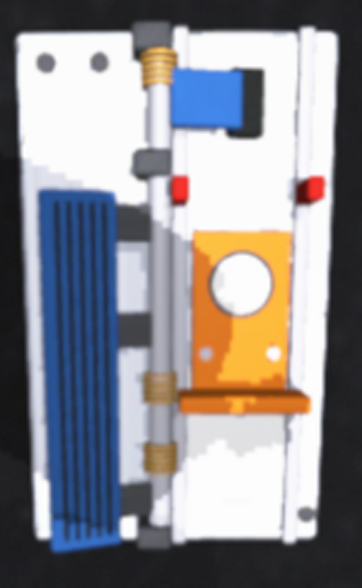

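The tab's rear face is at fixture x≈-46, so the slide origin is at about -16. The fixture fit agrees with the other cameras to a few mm. I'll centre on the bar and tab lines and descend behind the tab.

{"op": "carry_out", "data": {"steps": [[0, 0.004, 0, 0.03, 0, 0, 0], [0, 0, 0, 0.03, 0, 0, 0], [0, 0, 0, 0.03, 0, 0, 0], [0, 0, 0, 0.03, 0, 0, 0], [0, 0, 0, 0, 0, 0, 0], [0, 0, 0, 0, 0, 0, 0]]}}

```text
clock: 3.65
tcp_pos: [0.5097, -0.1145, 0.0721]
orientation: [0.001, 0.999, 0.035, 0.001]
wrist_force: [0.6, 0.4, -0.4]
finger_gap: 0.0425
```

Run:
```python
from fit import *
r=env.read_camera("wrist"); cv2.imwrite("pics/w2.png",r["color"][:,:,::-1])
st=env.get_state(); p=[0.50416,-0.04339,1.6444]; print(st["tcp_pos"],st["wrist_force"],inv(p,st["tcp_pos"]))
```

```text
[ 0.50985027 -0.11455639  0.07230777] [-0.63803251 -1.23526735 -0.23909821] [-0.07139216 -0.00044148]
```

View pics/w2.png

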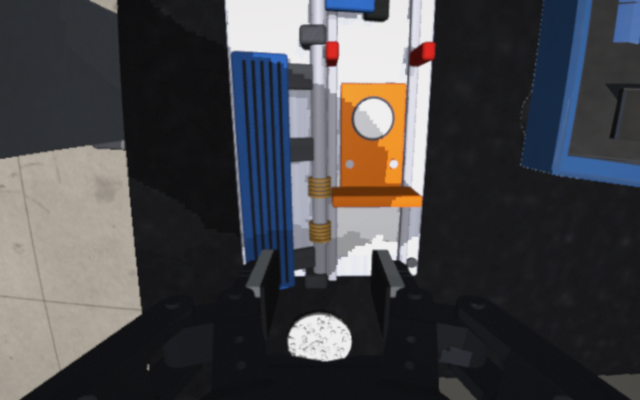

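The tips straddle correctly: the left one is over the bar (columns 250-280) and the right one is in line with the tab (332-422), behind it. I'll press down in small steps.

{"op": "carry_out", "data": {"steps": [[0, 0, 0, 0.007, 0, 0, 0], [0, 0, 0, 0.007, 0, 0, 0], [0, 0, 0, 0.004, 0, 0, 0], [0, 0, 0, 0, 0, 0, 0]]}}

```text
clock: 4.2
tcp_pos: [0.5083, -0.114, 0.0522]
orientation: [0.0, 0.999, 0.034, -0.0]
wrist_force: [-1.9, 0.7, 3.6]
finger_gap: 0.043
```

{"op": "carry_out", "data": {"steps": [[0, 0, 0, 0.004, 0, 0, 0], [0, 0, 0, 0.003, 0, 0, 0], [0, 0, 0, 0, 0, 0, 0]]}}

```text
clock: 4.58
tcp_pos: [0.5076, -0.1142, 0.0455]
orientation: [0.0, 0.999, 0.034, -0.001]
wrist_force: [-2.3, -0.7, 7.1]
finger_gap: 0.0427
```

Run:
```python
from fit import *
r=env.read_camera("wrist"); cv2.imwrite("pics/w3.png",r["color"][:,:,::-1])
st=env.get_state(); p=[0.50416,-0.04339,1.6444]; print(st["tcp_pos"],st["wrist_force"],st["ft_torque"],inv(p,st["tcp_pos"]))
```

```text
[ 0.50763507 -0.11419558  0.04560872] [-3.54076603 -1.2282805   6.66672023] [-0.17930655  0.90352304  0.00210916] [-0.07086942  0.00174118]
```

View pics/w3.png

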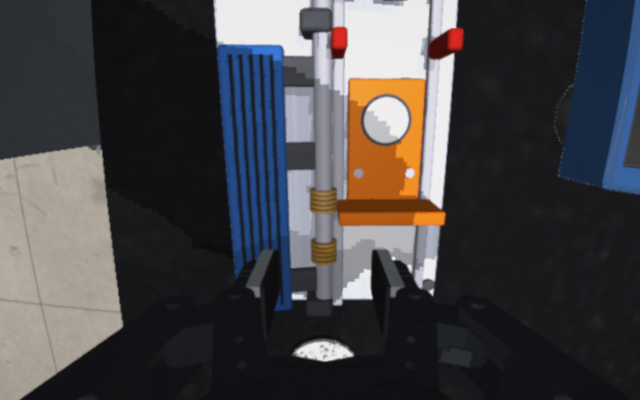

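Force is about 6.7 N, which puts the bar at roughly 0.33 rad, and the right tip lines up with the tab's middle (388 against 390). I'll press 1 mm more and travel.

{"op": "carry_out", "data": {"steps": [[0, 0, 0, 0.001, 0, 0, 0], [0, 0, -0.005, 0, 0, 0, 0], [0, 0, -0.005, 0, 0, 0, 0], [0, 0, -0.005, 0, 0, 0, 0], [0, 0, -0.005, 0, 0, 0, 0], [0, 0, -0.005, 0, 0, 0, 0], [0, 0, -0.005, 0, 0, 0, 0], [0, 0, 0, 0, 0, 0, 0]]}}

```text
clock: 5.62
tcp_pos: [0.5087, -0.0854, 0.0459]
orientation: [0.002, 0.999, 0.034, 0.002]
wrist_force: [1.6, -2.7, 7.0]
finger_gap: 0.0426
```

Run:
```python
from fit import *
r=env.read_camera("wrist"); s=env.read_camera("scene")
o=np.zeros((600,800,3),np.uint8); o[:400,:640]=r["color"][:,:,::-1]
b=s["color"][190:245,290:370,::-1]; o[400:,:291]=cv2.resize(b,(291,200),interpolation=cv2.INTER_CUBIC)
cv2.imwrite("pics/w4.png",o)
st=env.get_state(); p=[0.50416,-0.04339,1.6444]; print(st["tcp_pos"],st["wrist_force"],inv(p,st["tcp_pos"]))
```

```text
[ 0.50870182 -0.08542172  0.04584491] [ 1.89871435 -2.35075498  6.62498433] [-0.04225191 -0.00143863]
```

View pics/w4.png

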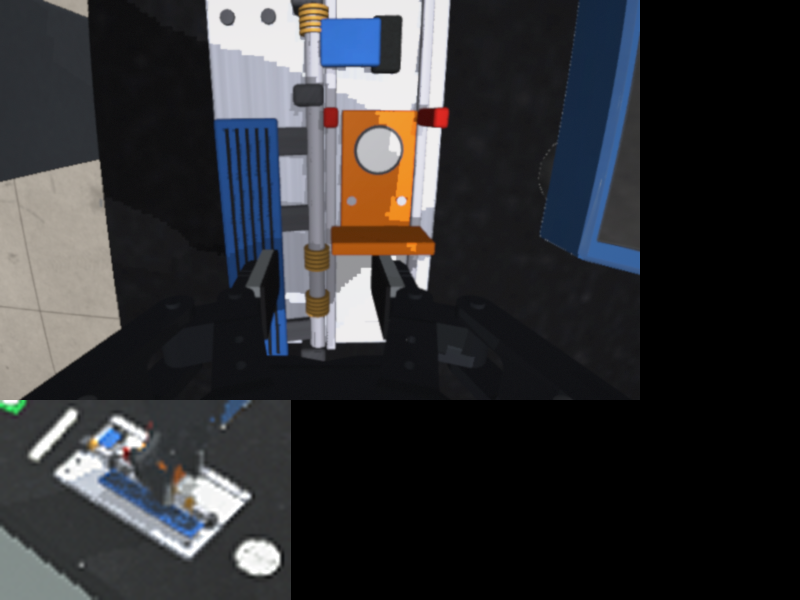

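The slide is moving straight and the bar is held at 6.6 N. I'll press 1 mm more for margin and continue in stages, watching the resistance.

{"op": "carry_out", "data": {"steps": [[0, 0, -0.004, 0.001, 0, 0, 0], [0, 0, -0.004, 0, 0, 0, 0], [0, 0, -0.004, 0, 0, 0, 0], [0, 0, -0.004, 0, 0, 0, 0], [0, 0, -0.004, 0, 0, 0, 0], [0, 0, 0, 0, 0, 0, 0]]}}

```text
clock: 6.48
tcp_pos: [0.5076, -0.0658, 0.0451]
orientation: [0.002, 0.999, 0.034, 0.003]
wrist_force: [1.0, -4.2, 7.3]
finger_gap: 0.0431
```

{"op": "carry_out", "data": {"steps": [[0, 0, -0.004, 0, 0, 0, 0], [0, 0, -0.004, 0, 0, 0, 0], [0, 0, -0.004, 0, 0, 0, 0], [0, 0, 0, 0, 0, 0, 0]]}}

```text
clock: 6.98
tcp_pos: [0.5068, -0.0537, 0.045]
orientation: [0.002, 0.999, 0.034, 0.003]
wrist_force: [1.8, -3.8, 8.0]
finger_gap: 0.0429
```

Run:
```python
from fit import *
r=env.read_camera("wrist"); cv2.imwrite("pics/w5.png",r["color"][:,:,::-1])
st=env.get_state(); p=[0.50416,-0.04339,1.6444]; print(st["tcp_pos"],st["wrist_force"],inv(p,st["tcp_pos"]))
```

```text
[ 0.50680977 -0.05371022  0.04505144] [ 1.68860874 -3.65877262  6.97836466] [-0.01048714 -0.00188368]
```

View pics/w5.png

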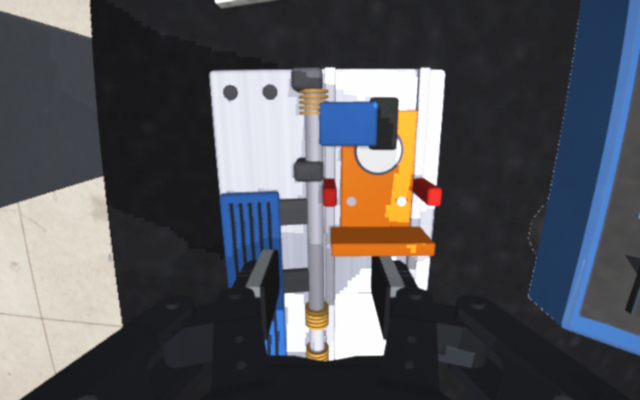

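The slide's front is under the lifted jaw (circle at (378,153), jaw at (383,122)). The tab at row 240 still has about 14 mm to go to the posts.

{"op": "carry_out", "data": {"steps": [[0, 0, -0.003, 0, 0, 0, 0], [0, 0, -0.003, 0, 0, 0, 0], [0, 0, -0.003, 0, 0, 0, 0], [0, 0, -0.002, 0, 0, 0, 0], [0, 0, 0, 0, 0, 0, 0]]}}

```text
clock: 7.65
tcp_pos: [0.506, -0.0429, 0.045]
orientation: [0.002, 0.999, 0.034, 0.003]
wrist_force: [1.5, -4.6, 8.6]
finger_gap: 0.0425
```

{"op": "carry_out", "data": {"steps": [[0, 0, -0.002, 0, 0, 0, 0], [0, 0, 0, 0, 0, 0, 0]]}}

```text
clock: 7.9
tcp_pos: [0.5059, -0.041, 0.045]
orientation: [0.002, 0.999, 0.034, 0.003]
wrist_force: [1.1, -5.3, 7.4]
finger_gap: 0.0427
```

{"op": "carry_out", "data": {"steps": [[0, 0, -0.0015, 0, 0, 0, 0], [0, 0, 0, 0, 0, 0, 0]]}}

```text
clock: 8.15
tcp_pos: [0.5058, -0.0396, 0.045]
orientation: [0.002, 0.999, 0.034, 0.003]
wrist_force: [1.7, -5.3, 6.9]
finger_gap: 0.0427
```

{"op": "carry_out", "data": {"steps": [[0, 0, -0.0015, 0, 0, 0, 0], [0, 0, 0, 0, 0, 0, 0]]}}

```text
clock: 8.4
tcp_pos: [0.5058, -0.0385, 0.0451]
orientation: [0.003, 0.999, 0.034, 0.003]
wrist_force: [1.9, -7.0, 7.4]
finger_gap: 0.0429
```

{"op": "carry_out", "data": {"steps": [[0, 0, -0.0015, 0, 0, 0, 0], [0, 0, 0, 0, 0, 0, 0]]}}

```text
clock: 8.65
tcp_pos: [0.5058, -0.0383, 0.0451]
orientation: [0.004, 0.999, 0.033, 0.003]
wrist_force: [1.2, -11.3, 6.1]
finger_gap: 0.0425
```

{"op": "carry_out", "data": {"steps": [[0, 0, -0.0015, 0, 0, 0, 0], [0, 0, 0, 0, 0, 0, 0]]}}

```text
clock: 8.9
tcp_pos: [0.5058, -0.0381, 0.0452]
orientation: [0.006, 0.999, 0.033, 0.002]
wrist_force: [0.4, -15.2, 5.4]
finger_gap: 0.0428
```

Run:
```python
from fit import *
r=env.read_camera("wrist"); cv2.imwrite("pics/w6.png",cv2.resize(r["color"][60:310,190:460,::-1],None,fx=2.4,fy=2.4,interpolation=cv2.INTER_CUBIC))
st=env.get_state(); p=[0.50416,-0.04339,1.6444]; print(st["tcp_pos"],st["wrist_force"],inv(p,st["tcp_pos"]))
```

```text
[ 0.5058163  -0.03808656  0.04517079] [ 5.35219017e-03 -1.65470609e+01  5.35163220e+00] [ 0.00516728 -0.00204181]
```

View pics/w6.png

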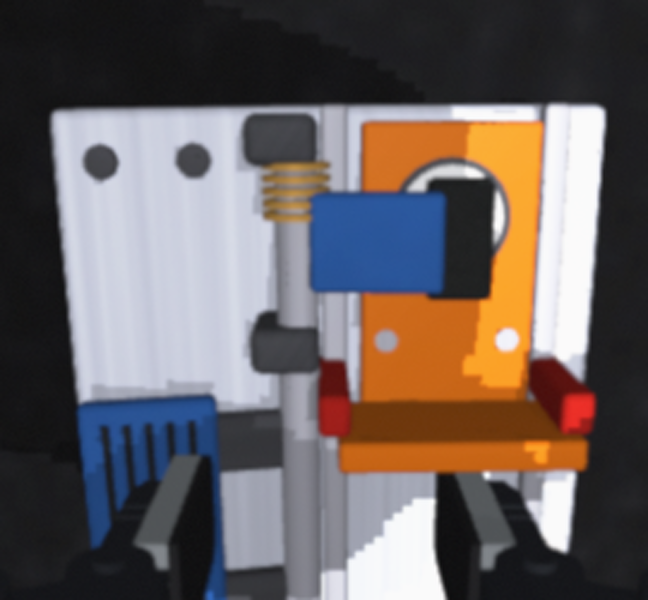

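The motion stopped dead and the force rose from 5 to 16 N, with the tab against both posts (picture rows 400-430). I'll back off, then let the bar up and clear.

{"op": "carry_out", "data": {"steps": [[0, 0, 0.003, 0, 0, 0, 0], [0, 0, 0.003, 0, 0, 0, 0], [0, 0, 0.003, 0, 0, 0, 0], [0, 0, 0, -0.004, 0, 0, 0], [0, 0, 0, -0.004, 0, 0, 0], [0, 0, 0, -0.006, 0, 0, 0], [0, 0, 0, -0.01, 0, 0, 0], [0, 0, 0, -0.02, 0, 0, 0], [0, 0, 0, -0.03, 0, 0, 0], [0, 0, 0, -0.03, 0, 0, 0], [0, 0, 0.03, -0.03, 0, 0, 0], [0, 0, 0.03, 0, 0, 0, 0], [0, 0, 0, 0, 0, 0, 0], [0, 0, 0, 0, 0, 0, 0]]}}

```text
clock: 10.7
tcp_pos: [0.507, -0.1016, 0.1771]
orientation: [-0.0, 0.999, 0.034, -0.0]
wrist_force: [-1.2, 0.1, 0.2]
finger_gap: 0.0426
```

Run:
```python
from fit import *
r=env.read_camera("wrist"); a=cv2.resize(r["color"][0:200,220:440,::-1],None,fx=3,fy=3,interpolation=cv2.INTER_CUBIC)
cv2.imwrite("pics/w7.png",a)
st=env.get_state(); print(st["tcp_pos"],st["wrist_force"],st["clock"])
```

```text
[ 0.50693254 -0.10129088  0.17705225] [1.09416884 0.56743383 0.35476217] 10.75
```

View pics/w7.png

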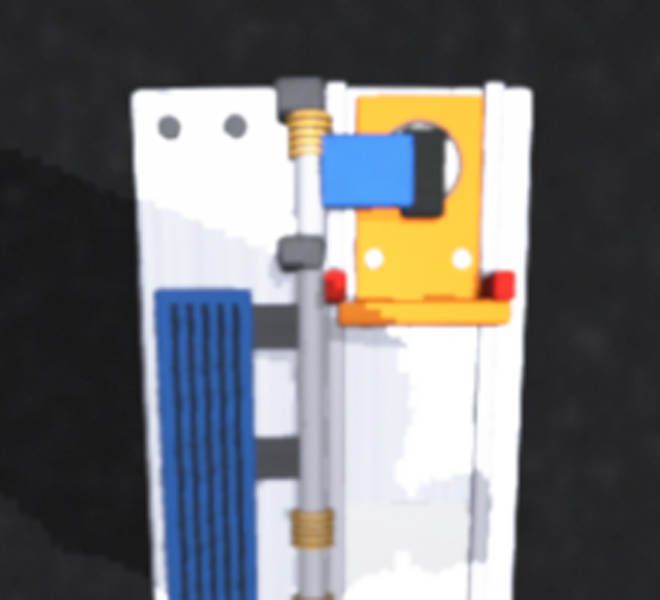

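The tab (row 312) sits on both posts (row 285). The slide is straight, the bar is up and the jaw rests on the slide. The arm is clear, so I'm handing in.

```bash
python3 -c "
from workcell import env
print(env.hand_in())"
```

```text
the job is handed in; nothing more can be done
None
```

I loaded the slide and handed the job in at about 11 s of the 38 s allowed; no verdict is reported. One fingertip held the blue bar down with about 7 N, and the other pushed the slide under the lifted jaw until the tab hit the red posts. I then backed off, let the bar up and raised the arm clear.

**Checks that passed:**
- **Home:** the push stopped dead, with the force rising from 5 to about 16 N. The last picture shows the tab on both posts and the slide straight.
- **Clamped:** the bar is up and the jaw rests on the slide.
- **Arm clear:** the TCP is at 0.177 m, with wrist force only at noise level (about 1 N).
- **Other things:** I planned no contact with them. I did not re-measure their positions at the end.

**Not measured, or in disagreement:**
- **Hinge angle and clamp force:** I judged these from the press force and the pictures, not from a reading.
- **Fixture position:** the cameras' estimates differed by up to about 7 mm. I used the wrist camera's, and it predicted the stopping point to within about 1 mm.

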